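# Lock the gas cartridge into the coffee stove

### The job

A fresh gas cartridge lies in the camping stove: push the standing cartridge cover over until it lies fully shut, then press the red lock lever on the stove's front down past its middle so that it snaps into the locked position and stays there. Do it with the fingertips or the outside of the fingers only: grasp, lift or force nothing, do not shove the stove along the table, and leave the roasting pan, the jebena and the two cups undisturbed.

Things in the scene. Friction and masses are not known exactly. Their poses are not given: they have to be found in the camera images.
- stove: dark green gas stove, loose on rubber feet, 275 mm deep (x), 340 wide (y), deck at z = 78 mm, about 2 kg. Origin: centre of its underside, on the table; +x to its back, +y to its burner side, z up. Its front face (x = -138 mm) looks to the robot. The cartridge compartment is at x -100 to 130, y -166 to -68 mm. A black knob, 40 mm across, not to be used, stands 18 mm out of the front at y = -122, z = 45 mm
- cover (a joint): angle of the dark green steel cartridge cover, rad: 0 = shut, flat over the compartment, top at z = 92 mm; 1.57 = upright; at most 1.75 = leaning a little to the burner. Starts at 1.52 to 1.75. Light hinge friction, 0.18 kg: pushed well past upright, away from the burner (to the stove's -y), it falls shut by itself
- cover_hinge (a point): middle of the cover's hinge axis, which runs along the stove's x; at stove x = 15, y = -68, z = 80 mm, on the burner side of the compartment. The cover is 228 mm long along the hinge and reaches 100 mm from it; its flat outer face, 12 mm off the hinge axis, looks up when shut and to the burner (+y) when open
- cover_edge (a point): middle of the free long edge of the cover, on its outer face; about 175 mm above the table when open, 92 mm when shut
- lever (a joint): angle of the red lock lever, rad: 0 = up (unlocked, start), 0.3 = middle (dead centre), 0.6 = down (locked). A spring drives it from the middle to the nearer stop: pressing the tab down takes 7 to 10 N at first, less towards the middle, past which it snaps down by itself. It pivots about a line along the stove's y at stove x = -92.5, z = 58 mm, behind the front face
- lever_tab (a point): centre of the top face of the red lever tab. The tab is 30 mm wide (y), 9 mm thick and stands about 25 mm out of the stove's front face, at stove y = -52 mm; its outer end is at about z = 84 mm when up and 41 mm when down
- pan: shallow silver roasting pan, loose on the burner's pan support (z = 104 mm, centred at about stove x = 0, y = 56 mm), 170 mm across, 30 mm high (rim 134 mm above the table). Its wooden handle lies along the pan's own +x, to the stove's back left, its end 244 mm from the centre. Origin: centre of its underside. Bystander
- jebena: black clay coffee pot, 228 mm high, 134 mm across, with spout and handle, on an orange silicone ring 16 mm high, to the right or the left of the stove. Origin: centre of its underside, 16 mm above the table. Bystander
- cup_a: white ceramic cup, 68 mm across, 52 mm high, on the other side of the stove. Origin: centre of its underside. Bystander
- cup_b: blue ceramic cup, 68 mm across, 52 mm high, on the table before the left half of the stove's front. Origin: centre of its underside. Bystander

How it is judged:
On the way, in this order (a step that is already met when the one before it is completed fails the run):
1. the cartridge cover lies shut while the lever is still up (value of joint cover below 0.05 rad and value of joint lever below 0.15 rad), for 0.2 s.
2. the lock lever has snapped to its lower stop, the cover being shut (value of joint lever above 0.55 rad and value of joint cover below 0.05 rad), for 0.2 s.
At the end, for the whole second after the job is handed in: The cover is shut (within 0.05 rad), the lock lever is at its lower stop (above 0.55 of 0.6 rad), the stove stands within 30 mm of where it was, level and still, the pan stands on the burner within 40 mm of where it was, and the jebena and the cups stand upright within 20 mm of where they were (all of step 2 and distance of stove from where it was at the start of the episode below 0.03 m and angle between stove's own z axis and vertical below 0.03 rad and linear speed of each of stove, pan below 0.02 m/s and z of pan in the frame of stove above 0.098 m and distance of pan from where it was at the start of the episode below 0.04 m and angle between each of pan, jebena, cup_a, cup_b's own z axis and vertical below 0.1 rad and distance of each of jebena, cup_a, cup_b from where it was at the start of the episode below 0.02 m); the robot touches nothing.
It fails at once if the stove is shoved more than 30 mm, tipped or lifted (distance of stove from where it was at the start of the episode above 0.03 m or angle between stove's own z axis and vertical above 0.08 rad or height (world z) of stove above 0.012 m).
It fails at once if the roasting pan is pushed more than 40 mm, tipped or lifted (distance of pan from where it was at the start of the episode above 0.04 m or angle between pan's own z axis and vertical above 0.2 rad or z of pan in the frame of stove above 0.118 m).
It fails at once if the jebena or a cup is moved more than 20 mm, tipped or lifted (distance of any of jebena, cup_a, cup_b from where it was at the start of the episode above 0.02 m or angle between any of jebena, cup_a, cup_b's own z axis and vertical above 0.2 rad).
It fails at once if the pan, the jebena or a cup is gripped or pressed with the fingers (over 5 N) (contact force between the fingers and pan above 5 N or contact force between the fingers and jebena above 5 N or contact force between the fingers and cup_a above 5 N or contact force between the fingers and cup_b above 5 N).
It fails at once if the stove, its cover or its lever is squeezed or forced with the fingers (over 45 N) (contact force between the fingers and stove above 45 N).
It also fails if it takes over 48 s, if anything falls off the work surface, if the arm or the gripper's body presses on something with over 40 N, if the wrist force passes 120 N, or if a joint passes its speed limit or range.

### The arm

A 7-joint arm with a two-finger parallel gripper is mounted at the origin on the work surface. World frame = base frame: x ahead of the robot, y to its left, z up, the work surface at z = 0. Lengths are in m, angles in rad, forces in N, time in s.
With the tool pointing down it reaches from about 0.35 to 0.9 m from the base axis. Payload 8.1 kg.
Tool frame: the origin (TCP) lies between the finger pads; the fingertips stand 8 mm ahead of it and the grasp point (between the pads) lies 11 mm behind it (arm.tcp_to_tips is the distance from the TCP to the fingertips, in m); z points along the fingers, x is the direction in which the jaws open and shut, and the axes are right-handed (so a half turn about z gives the same grasp; the last joint's range is limited). The gripper opens to 92 mm and grips with 3 to 60 N. Pads are 19 mm wide; open, the fingers measure 130 mm over their backs; the gripper's body (75 mm by 190 mm) begins 47 mm behind the grasp point.
Start: joints at [-1.265, 0.434, 0.025, 1.573, -0.012, 1.134, -0.075], TCP at [0.248, 0.574, 0.235] pointing down, gripper open.
Joint ranges: [-2.62, 2.62], [-0.44, 2.09], [-1.27, 1.32], [0.08, 2.57], [-1.32, 4.46], [0.12, 2], [-2.74, 2.74]. Speed limits (rad/s): [2.22, 2.22, 3.01, 3.01, 3.14, 3.14, 3.14].

### API

Orientations are given as a rotation vector (axis times angle).
In Python, from cell import arm, eyes gives the robot as it stands.
- The arm moves only by the tool play_rows, never from a script. Its argument "rows" is a list of rows, each a list of 3 entries, a list of its own where there are three numbers: the shift along the tool's x, y, z each as a share of 50 cm, from -1 to 1, then the turn, a rotation vector about the tool's x, y, z each as a share of 60 degrees, from -1 to 1, then the opening, from -1 (shut) to 1 (fully open), so that 0 is half open. In form: [[[dx, dy, dz], [ax, ay, az], grip], ...]. A call has 1 to 10 rows; each row is the pose to reach, as a shift and turn from the pose commanded when the call began, along the tool's axes at that moment; what a row does not reach only later rows make up. A row lasts 1/10 s, in which the tool goes at most 50 mm and 8.59 degrees, less where a joint would pass 70% of its speed; a pose out of reach is approached as far as the arm can. A call with a number of a shift or a turn outside -1 to 1 is refused whole. A call with a gripper value outside its range is refused whole. The fingers move at their own pace and stop on an object; "newtons" is the grip in N (left out, the last holds). Time passes only in rows, so rows that repeat a pose let the fingers close. It gives the time, the measured TCP pose, the force and the opening at its end, in the units of the state.
- arm.observe(): the state, without advancing time (a new reading comes with each control period).
- eyes.get_image(name): name is "side" or "top"; returns (picture, depth): 400x640x3 uint8, red, green, blue; 400x640 float32, m along the optical axis (not along the pixel's ray), 0 where there is no reading.
- eyes.get_calibration(name): a dict with "intrinsics" (3x3 intrinsics, pixels), "k1" (the pictures are not rectified: a ray, as slopes to the right and down, at radius r is drawn at 1 + k1 r^2 times it, then the intrinsics apply), "R" (3x3) and "t" (3): a world point X has camera coordinates R X + t. Camera axes: x right, y down, z forward; pixel columns grow to the right and rows downward; lengths in m; the calibration is good to about 2 mm. A picture is of the moment at which its call begins. get_calibration takes no time and is no camera call.
- arm.sign_off(): hands the job in, once; it reports no verdict.
The state is a dict: "clock": time; "joints": joint angles; "dq": joint speeds; "joint_efforts": joint torques, N m; "position": TCP position; "ee_rot": TCP orientation; "force": force on the tool from outside, world axes, zero at the start; "ft_torque": the same for the moment, N m; "width": opening from 0.0 (shut) to 1.0 (fully open).
Only numpy, scipy, OpenCV 4.12 (cv2) and the standard library are available. Lean on these libraries where they do the work, as an engineer would, in place of code of your own. Each camera call takes 0.05 s, during which the arm holds its last target.

## Working session

There is one attempt and no reset: what is moved stays moved. The work goes in short steps, Python scripts to look and compute and a tool call to move; the robot and the scene stay as the last step left them, time stands still between calls to the robot, and variables do not carry over. Pictures are saved under pics/ and viewed, and the job is handed in when it is done.

Besides the shell and the picture viewer there is one more tool, called after "Request:" by a JSON object that holds its "op" and its "data", one argument or row to a line. play_rows: Moves the arm, as the interface text tells. Its arguments: {"type":"object","properties":{"rows":{"type":"array","items":{"type":"array"}},"newtons":{"type":"number"}},"required":["rows"]}

```bash
ls; mkdir -p pics; python3 - <<'E'
from cell import arm, eyes
import cv2, numpy as np
for n in ("side","top"):
    im,d=eyes.get_image(n)
    cv2.imwrite(f"pics/{n}0.png",im[:,:,::-1]); np.savez(f"{n}0.npz",im=im,d=d)
    print(n,eyes.get_calibration(n))
print(arm.observe())
E
```

```text
pics
side {'intrinsics': array([[492.7865588 ,   0.        , 318.77967916],
       [  0.        , 492.7865588 , 207.79470337],
       [  0.        ,   0.        ,   1.        ]]), 'k1': -0.12169336544183568, 'R': array([[ 0.94717702, -0.32029029, -0.01642605],
       [-0.19018439, -0.51970635, -0.83290769],
       [ 0.25823552,  0.792035  , -0.55316812]]), 't': array([-0.55151704,  0.23016241,  1.02053507])}
top {'intrinsics': array([[464.79056967,   0.        , 326.00756341],
       [  0.        , 464.79056967, 199.75704543],
       [  0.        ,   0.        ,   1.        ]]), 'k1': -0.09816729057264575, 'R': array([[ 0.00538821, -0.999766  ,  0.02095026],
       [-0.9939404 , -0.00765462, -0.10965347],
       [ 0.10978818, -0.02023248, -0.99374906]]), 't': array([0.01244801, 0.58645288, 1.23594328])}
{'clock': 0.1, 'joints': array([-1.26459322,  0.43514589,  0.02496372,  1.57398   , -0.01161114,
        1.13399457, -0.07511877]), 'dq': array([ 0.00299155, -0.00107422,  0.00011095, -0.00114852,  0.00029224,
        0.00039776,  0.00191564]), 'joint_efforts': array([ 3.71316259e-03, -6.69127679e+01,  9.88485105e-01, -3.15144897e+01,
       -6.04289537e-02,  3.74431140e-02,  9.49824198e-05]), 'position': array([0.24831037, 0.57308428, 0.23403803]), 'ee_rot': array([ 2.62546895e+00,  1.72370939e+00, -1.71272426e-03]), 'force': array([-0.30277386, -0.414565  ,  0.74251467]), 'ft_torque': array([-0.03655337,  0.00901995,  0.03388826]), 'width': 1.0021719609042141}
```

View pics/side0.png

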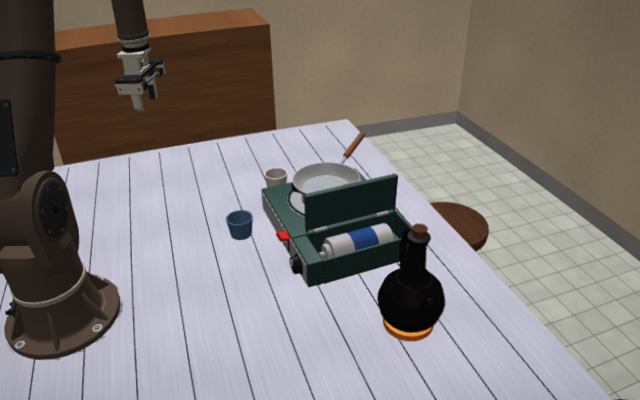

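View pics/top0.png

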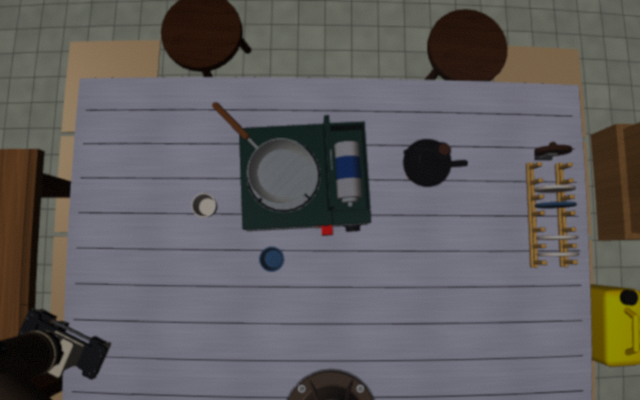

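The side view shows the cover standing (about 350,203), the red lever (283,236), the blue cup (240,225) and the jebena at (412,290). The top view shows the stove corners near (241,128), (367,123), (370,222) and (243,229), with the red tab at (327,230). Next I measure them.

```bash
cat > h.py <<'E'
import numpy as np, cv2
from cell import arm, eyes
def rays(n,uv):
    c=eyes.get_calibration(n);K=c["intrinsics"]
    uv=np.asarray(uv,float).reshape(-1,1,2)
    p=cv2.undistortPoints(uv,K,np.array([c["k1"],0,0,0.])).reshape(-1,2)
    d=np.c_[p,np.ones(len(p))]@c["R"]; o=-c["R"].T@c["t"]
    return o,d
def plane(n,uv,z):
    o,d=rays(n,uv); return o+d*((z-o[2])/d[:,2])[:,None]
def cloud(n,dep):
    H,W=dep.shape;u,v=np.meshgrid(np.arange(W),np.arange(H))
    o,d=rays(n,np.stack([u,v],-1).reshape(-1,2)); P=o+d*dep.reshape(-1,1)
    return P.reshape(H,W,3)
E
python3 - <<'E'
from h import *
for n in("side","top"):
    f=np.load(n+"0.npz");im=f["im"];d=f["d"];P=cloud(n,d)
    hsv=cv2.cvtColor(im,cv2.COLOR_RGB2HSV)
    def rep(name,m):
        k,l,s,c=cv2.connectedComponentsWithStats(m.astype(np.uint8))
        for i in range(1,k):
            if s[i,4]>25:
                q=P[(l==i)&(d>0)]
                print(n,name,s[i],c[i].round(1),'med',np.median(q,0).round(3),'lo',np.percentile(q,3,axis=0).round(3),'hi',np.percentile(q,97,axis=0).round(3))
    H,S,V=[hsv[...,i].astype(int) for i in range(3)]
    tab=(d>0)&(P[...,2]>-.05)&(P[...,0]<1.2)
    rep('red',((H<6)|(H>174))&(S>180)&(V>100)&tab)
    rep('green',(H>65)&(H<95)&(S>90)&tab)
    rep('blue',(H>95)&(H<115)&(S>120)&tab)
    rep('black',(V<30)&tab)
    rep('high',(P[...,2]>.025)&tab)
    if n=="top":
        g=((P[...,2]>.03)&tab&(P[...,1]>-.12)).astype(np.uint8)
        # deck
        m=(np.abs(P[...,2]-.078)<.008)&(H>65)&(H<95)&(S>90)
        cs,_=cv2.findContours(((H>65)&(H<95)&(S>90)&tab).astype(np.uint8),0,2)
        c=max(cs,key=cv2.contourArea); print('tri',cv2.minAreaRect(c), cv2.approxPolyDP(c,4,True).reshape(-1,2).tolist())
        print('deck med z',np.median(P[m],0), m.sum())
    cv=(P[...,2]>.145)&(H>65)&(H<95)&(S>80)&tab
    q=P[cv]; print('coverpts',len(q),np.percentile(q,[2,50,98],axis=0).round(3).tolist())
im=cv2.resize(np.load("top0.npz")["im"][90:290,180:480],None,fx=2.6,fy=2.6,interpolation=cv2.INTER_CUBIC)
im=cv2.convertScaleAbs(im,alpha=1.8);cv2.imwrite("pics/tc.png",im[:,:,::-1])
im=cv2.resize(np.load("side0.npz")["im"][120:340,215:455],None,fx=2.6,fy=2.6,interpolation=cv2.INTER_CUBIC)
im=cv2.convertScaleAbs(im,alpha=1.8);cv2.imwrite("pics/sc.png",im[:,:,::-1])
E
```

```text
side red [277 231  13   9  84] [283.1 235.4] med [0.502 0.009 0.08 ] lo [ 0.491 -0.001  0.076] hi [0.513 0.025 0.087]
side green [ 305  177   92   54 2781] [349.8 202.9] med [0.666 0.017 0.128] lo [0.563 0.009 0.085] hi [0.777 0.025 0.167]
side green [307 212 103  40 886] [359.3 228. ] med [0.693 0.007 0.062] lo [ 0.567 -0.025  0.026] hi [0.786 0.017 0.075]
side green [ 307  241   93   45 1847] [352.8 263.2] med [ 0.629 -0.096  0.046] lo [ 0.529 -0.103  0.017] hi [ 0.74  -0.088  0.073]
side blue [227 211  24  28 316] [239.6 224.8] med [0.424 0.14  0.035] lo [0.399 0.128 0.007] hi [0.452 0.189 0.052]
side blue [347 226  32  24 466] [363.3 237.1] med [ 0.671 -0.058  0.08 ] lo [ 0.645 -0.073  0.056] hi [0.699 0.007 0.086]
side black [ 44   0   9  37 151] [48.4 14.1] med [0.126 0.108 0.59 ] lo [0.12  0.092 0.558] hi [0.131 0.125 0.611]
side black [122  44  27   8  97] [135.7  48.3] med [0.249 0.542 0.399] lo [0.215 0.534 0.395] hi [0.282 0.565 0.403]
side black [   0   51   61  123 1548] [ 42.  100.1] med [0.088 0.049 0.456] lo [0.051 0.011 0.334] hi [0.122 0.084 0.546]
side black [141  
[... 6342 characters left out ...]
131], [333, 132], [327, 117], [321, 126], [246, 129], [258, 144], [277, 135], [307, 143], [320, 161], [322, 182], [317, 196], [302, 210], [276, 217], [261, 208], [257, 214], [259, 206], [245, 189], [242, 171], [252, 149], [241, 139], [245, 225], [249, 214], [253, 217], [247, 222], [254, 226], [256, 220], [262, 226], [263, 219], [264, 226], [270, 226], [269, 219], [272, 226], [283, 221], [340, 222], [341, 217], [343, 222], [359, 221], [361, 216], [368, 220], [365, 198], [354, 204], [353, 212], [335, 198], [334, 165], [329, 169], [327, 156], [337, 139], [358, 140]]
deck med z [0.61078781 0.07726977 0.07696689] 3048
coverpts 455 [[0.299, 0.0, 0.149], [0.64, 0.013, 0.179], [0.768, 0.525, 0.325]]
```

View pics/tc.png

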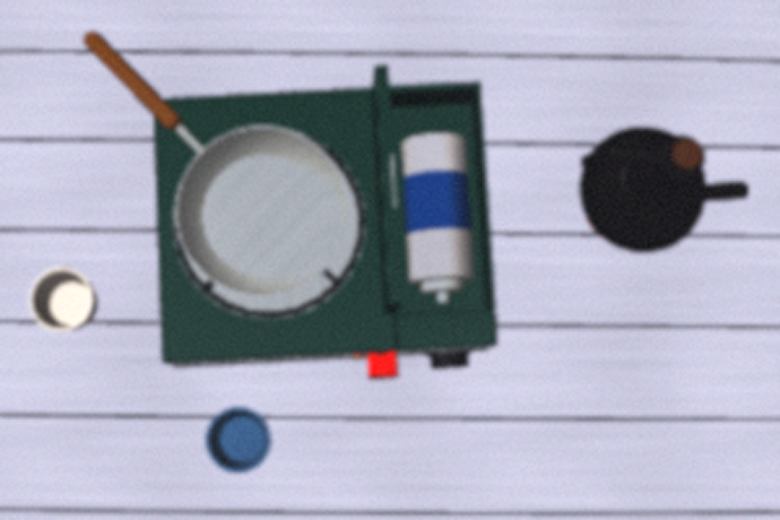

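View pics/sc.png

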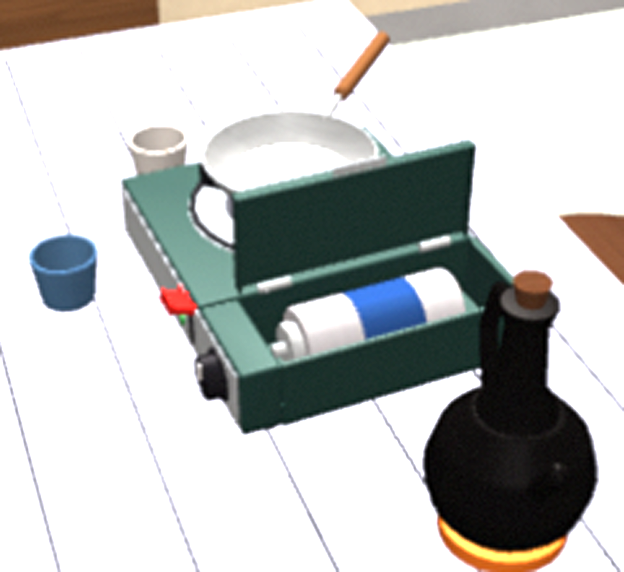

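```bash
python3 - <<'E'
from h import *
c=np.array([[155,100],[480,83],[495,346],[163,363]])/2.6+[180,90]
W=plane("top",c,.078);print(W.round(4))
L=np.array([[137.5,170],[137.5,-170],[-137.5,-170],[-137.5,170]])/1000
A=L-L.mean(0);B=W[:,:2]-W[:,:2].mean(0)
th=np.arctan2((A[:,0]*B[:,1]-A[:,1]*B[:,0]).sum(),(A*B).sum());R=np.array([[np.cos(th),-np.sin(th)],[np.sin(th),np.cos(th)]])
o=W[:,:2].mean(0)-R@L.mean(0);print('origin',o,'yaw',th,'res',(W[:,:2]-(L@R.T+o)).round(4).tolist())
for k,p in dict(tab=(-.15,-.052),hinge=(.015,-.068),cf=(-.099,-.068),cb=(.129,-.068),pan=(0,.056),knob=(-.147,-.122)).items(): print(k,R@p+o)
# cover plane from side cloud, in stove frame
P=cloud("side",np.load("side0.npz")["d"]); 
q=P[183:225,312:392].reshape(-1,3);q=q[(q[:,2]>.09)&(q[:,2]<.17)]
s=np.c_[(q[:,:2]-o)@R,q[:,2]];s=s[(s[:,1]<-.03)&(s[:,1]>-.1)];print('cover face yz fit',np.polyfit(s[:,2],s[:,1],1),np.median(s,0))
e=np.array([[376,66],[386,66]])/2.6+[180,90];E=plane("top",e,.176);print('edge back end',[(R.T@(p[:2]-o)).round(4) for p in E])
# pan: rim
pr=plane("top",np.array([[268,220]])/2.6+[180,90],.12);print('pan',pr,R.T@(pr[0,:2]-o))
for nm,uv,z in(('cupb',(239,439),.05),('jeb',(642,190),.07)): print(nm,plane("top",np.array([uv])/2.6+[180,90],z))
E
```

```text
[[ 0.7717  0.2498  0.078 ]
 [ 0.7929 -0.0856  0.078 ]
 [ 0.5207 -0.0995  0.078 ]
 [ 0.5012  0.2343  0.078 ]]
origin [0.64662421 0.07472487] yaw 0.058105162981534765 res [[-0.0023, -0.0027], [-0.0008, 0.0014], [0.0014, 0.0035], [0.0017, -0.0022]]
tab [0.49989712 0.01410175]
hinge [0.66554782 0.00771071]
cf [0.55174021 0.00109045]
cb [0.77935543 0.01433097]
pan [0.64337215 0.13063036]
knob [ 0.50695713 -0.0556059 ]
cover face yz fit [-0.02056711 -0.05594694] [ 0.01656302 -0.05862536  0.12999835]
edge back end [array([ 0.1306, -0.0586]), array([ 0.1302, -0.0681])]
pan [[0.64033483 0.12796399 0.12      ]] [-0.00318704  0.05351452]
cupb [[0.42553026 0.15934417 0.05      ]]
jeb [[ 0.6837715  -0.25456411  0.07      ]]
```

The measured stove pose is origin (0.647, 0.075) with yaw about 0.058. The cover is nearly upright, with its outer face at stove y ≈ -0.057. I'll approach high with the jaws shut and tool x turned to the stove's x.

Request:
{"op": "play_rows", "data": {
  "rows": [
    [[-0.07, 0.1, -0.01], [0, 0, 0.1], -1],
    [[-0.14, 0.2, -0.03], [0, 0, 0.22], -1],
    [[-0.21, 0.31, -0.05], [0, 0, 0.35], -1],
    [[-0.28, 0.42, -0.05], [0, 0, 0.48], -1],
    [[-0.35, 0.52, -0.05], [0, 0, 0.6], -1],
    [[-0.42, 0.6, -0.05], [0, 0, 0.72], -1],
    [[-0.42, 0.6, -0.05], [0, 0, 0.84], -1],
    [[-0.42, 0.6, -0.05], [0, 0, 0.95], -1],
    [[-0.42, 0.6, -0.05], [0, 0, 0.95], -1],
    [[-0.42, 0.6, -0.05], [0, 0, 0.95], -1]
  ]
}}

```text
clock: 1.1
position: [0.4399, 0.2618, 0.2595]
ee_rot: [-3.13, -0.265, 0.001]
force: [-0.7, 0.6, -0.4]
width: 0.179
```

```bash
cat >> h.py <<'E'
from scipy.spatial.transform import Rotation as Ro
O=np.array([.6466,.0747]);TH=.0581
def go(sx,sy,z):
    """shares to reach stove-frame TCP target, tool down and x along stove x"""
    s=arm.observe();R=Ro.from_rotvec(s["ee_rot"])
    p=np.array([O[0]+np.cos(TH)*sx-np.sin(TH)*sy,O[1]+np.sin(TH)*sx+np.cos(TH)*sy,z])
    x=np.array([np.cos(TH),np.sin(TH),0]);zz=np.array([0,0,-1.]);Rt=Ro.from_matrix(np.c_[x,np.cross(zz,x),zz])
    print('t',s["clock"],'pos',s["position"].round(4),'world tgt',p.round(4),'shift',(R.inv().apply(p-s["position"])/.5).round(3),'turn',((R.inv()*Rt).as_rotvec()/np.pi*3).round(3),'F',s["force"].round(1),'w',s["width"])
E
python3 -c "
from h import *
go(-.06,-.026,.25)"
```

```text
t 1.1 pos [0.4399 0.2618 0.2595] world tgt [0.5882 0.0453 0.25  ] shift [0.22  0.477 0.019] turn [-0.     0.001  0.106] F [-0.7  0.6 -0.4] w 0.17899021955513117
```

Request:
{"op": "play_rows", "data": {
  "rows": [
    [[0.05, 0.08, 0], [0, 0, 0.1], -1],
    [[0.09, 0.16, 0], [0, 0, 0.106], -1],
    [[0.13, 0.24, 0.0], [0, 0, 0.106], -1],
    [[0.17, 0.32, 0.01], [0, 0, 0.106], -1],
    [[0.2, 0.4, 0.02], [0, 0, 0.106], -1],
    [[0.22, 0.477, 0.02], [0, 0, 0.106], -1],
    [[0.22, 0.477, 0.02], [0, 0, 0.106], -1],
    [[0.22, 0.477, 0.02], [0, 0, 0.106], -1],
    [[0.22, 0.477, 0.02], [0, 0, 0.106], -1]
  ]
}}

```text
clock: 2.0
position: [0.5879, 0.0472, 0.2493]
ee_rot: [-3.139, -0.094, 0.001]
force: [0.7, 0.4, -0.5]
width: 0.002
```

```bash
python3 -c "
from h import *
go(-.06,-.026,.165)
for n in('side','top'):
    im,d=eyes.get_image(n);im=im[100:340,200:480] if n=='side' else im[90:290,180:480]
    cv2.imwrite(f'pics/{n}1.png',cv2.convertScaleAbs(cv2.resize(im,None,fx=2.3,fy=2.3),alpha=1.7)[:,:,::-1])
"
```

```text
t 2.0 pos [0.5879 0.0472 0.2493] world tgt [0.5882 0.0453 0.165 ] shift [0.    0.004 0.169] turn [-0.001  0.001  0.002] F [ 0.7  0.4 -0.5] w 0.0023329757252524017
```

View pics/side1.png

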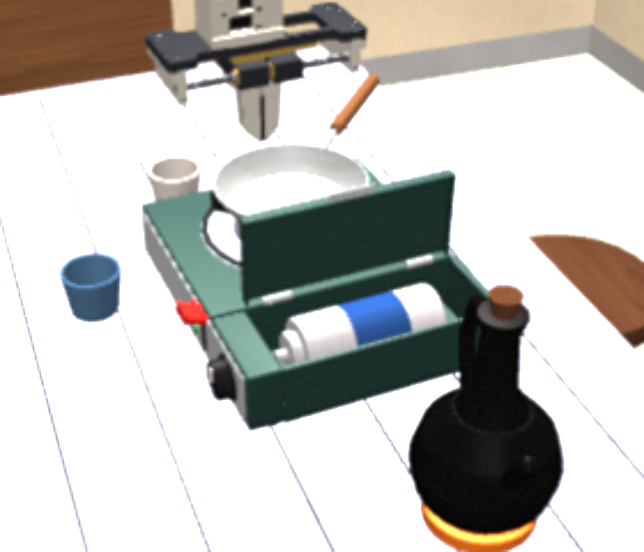

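View pics/top1.png

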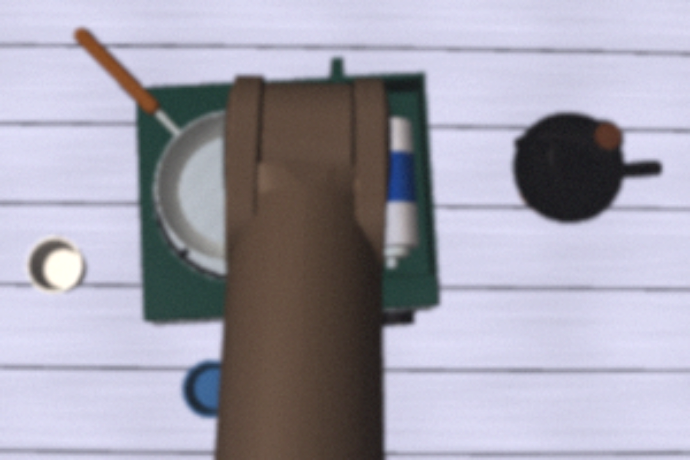

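The side view shows the closed fingertips at crop (262,135), above and behind the standing cover, with nothing touched. I'll descend to TCP z = 0.165.

Request:
{"op": "play_rows", "data": {
  "rows": [
    [[0, 0, 0.05], [0, 0, 0], -1],
    [[0, 0.002, 0.1], [0, 0, 0], -1],
    [[0, 0.002, 0.15], [0, 0, 0], -1],
    [[0, 0.002, 0.168], [0, 0, 0], -1],
    [[0, 0.002, 0.168], [0, 0, 0], -1],
    [[0, 0.002, 0.168], [0, 0, 0], -1]
  ]
}}

```text
clock: 2.7
position: [0.589, 0.0442, 0.1667]
ee_rot: [-3.14, -0.089, -0.002]
force: [-0.1, 0.0, 0.2]
width: 0.003
```

```bash
python3 -c "
from h import *
go(-.06,-.105,.165)
for n in('side',):
    im,d=eyes.get_image(n);im=im[100:340,200:480] if n=='side' else im[90:290,180:480]
    cv2.imwrite(f'pics/{n}2.png',cv2.convertScaleAbs(cv2.resize(im,None,fx=2.3,fy=2.3),alpha=1.7)[:,:,::-1])
"
```

```text
t 2.7 pos [0.589  0.0442 0.1667] world tgt [ 0.5928 -0.0336  0.165 ] shift [-0.001  0.156  0.003] turn [-0.    -0.001 -0.001] F [-0.1  0.   0.2] w 0.0025327778838105594
```

View pics/side2.png

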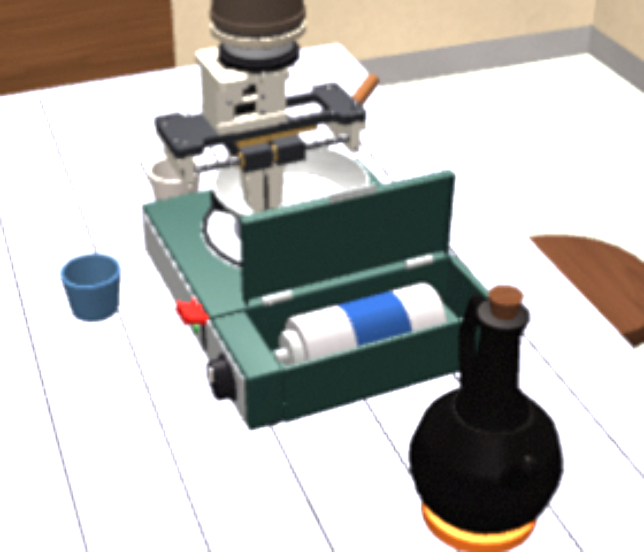

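The fingers stand behind the cover at crop (262,200), clear of the pan. Now I push gently to stove -y.

Request:
{"op": "play_rows", "data": {
  "rows": [
    [[0, 0.02, 0], [0, 0, 0], -1],
    [[0, 0.036, 0], [0, 0, 0], -1],
    [[0, 0.052, 0], [0, 0, 0], -1],
    [[0, 0.068, 0], [0, 0, 0], -1],
    [[0, 0.084, 0], [0, 0, 0], -1],
    [[0, 0.1, 0], [0, 0, 0], -1],
    [[0, 0.116, 0], [0, 0, 0], -1],
    [[0, 0.132, 0], [0, 0, 0], -1],
    [[0, 0.148, 0], [0, 0, 0], -1],
    [[0, 0.16, 0], [0, 0, 0], -1]
  ]
}}

```text
clock: 3.75
position: [0.5929, -0.0373, 0.1657]
ee_rot: [3.14, 0.087, -0.0]
force: [-1.0, -0.7, 0.2]
width: 0.005
```

```bash
python3 -c "
from h import *
go(-.06,-.105,.165)
for n in('side',):
    im,d=eyes.get_image(n);im=im[100:340,200:480] if n=='side' else im[90:290,180:480]
    cv2.imwrite(f'pics/{n}3.png',cv2.convertScaleAbs(cv2.resize(im,None,fx=2.3,fy=2.3),alpha=1.7)[:,:,::-1])
"
```

```text
t 3.75 pos [ 0.5929 -0.0373  0.1657] world tgt [ 0.5928 -0.0336  0.165 ] shift [ 0.    -0.007  0.001] turn [ 0.     0.    -0.002] F [-1.  -0.7  0.2] w 0.005461282640253967
```

View pics/side3.png

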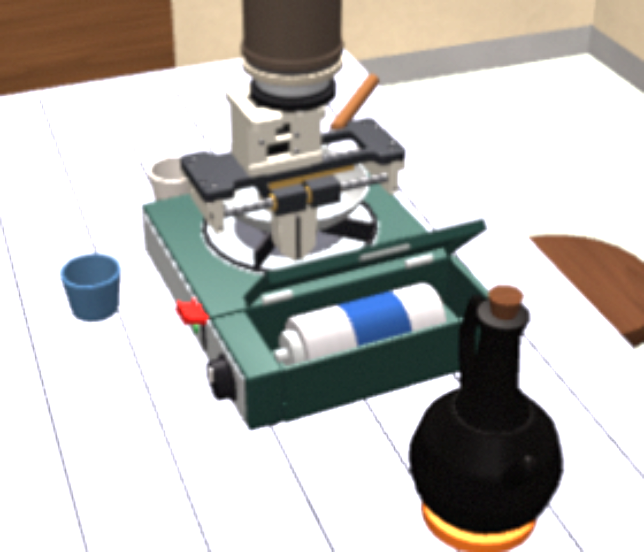

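The cover is about half over and leaning well past upright, with its edge near crop (370,250). I'll go on a little and lower slightly to follow it.

Request:
{"op": "play_rows", "data": {
  "rows": [
    [[0, 0.015, 0], [0, 0, 0], -1],
    [[0, 0.03, 0], [0, 0, 0], -1],
    [[0, 0.03, 0], [0, 0, 0], -1],
    [[0, 0.03, 0], [0, 0, 0], -1],
    [[0, 0.03, 0], [0, 0, 0], -1]
  ]
}}

```text
clock: 4.3
position: [0.5938, -0.0508, 0.1657]
ee_rot: [-3.14, -0.089, 0.0]
force: [0.7, -0.4, 0.8]
width: 0.003
```

```bash
python3 -c "
from h import *
go(-.161,-.052,.165)
for n in('side','top'):
    im,d=eyes.get_image(n);np.savez('n4.npz',im=im,d=d);im=im[100:340,200:480] if n=='side' else im[90:290,180:480]
    cv2.imwrite(f'pics/{n}4.png',cv2.convertScaleAbs(cv2.resize(im,None,fx=2.3,fy=2.3),alpha=1.7)[:,:,::-1])
"
```

```text
t 4.3 pos [ 0.5938 -0.0508  0.1657] world tgt [0.4889 0.0134 0.165 ] shift [-0.202 -0.14   0.001] turn [-0.     0.    -0.002] F [ 0.7 -0.4  0.8] w 0.0028792688873148786
```

View pics/side4.png

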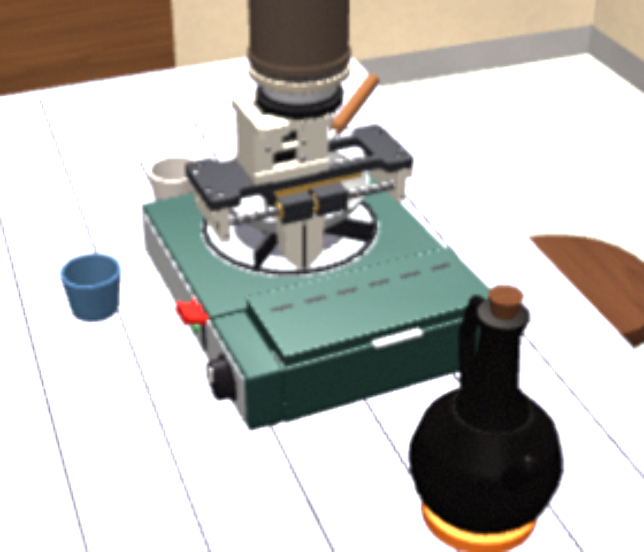

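View pics/top4.png

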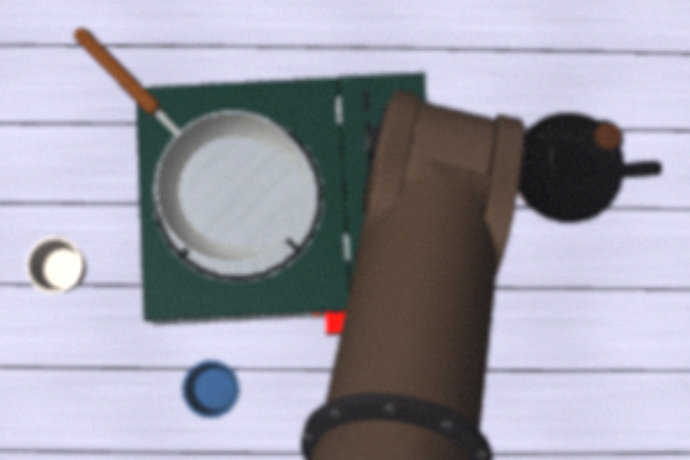

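```bash
python3 -c "
from h import *
im=cv2.imread('pics/side4.png')[120:330,130:520];cv2.imwrite('pics/z4.png',cv2.resize(im,None,fx=2,fy=2))
im=cv2.imread('pics/side0.png')[150:240,240:420];cv2.imwrite('pics/z0.png',cv2.convertScaleAbs(cv2.resize(im,None,fx=4,fy=4),alpha=1.2))
"
```

```text
(no output)
```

View pics/z4.png

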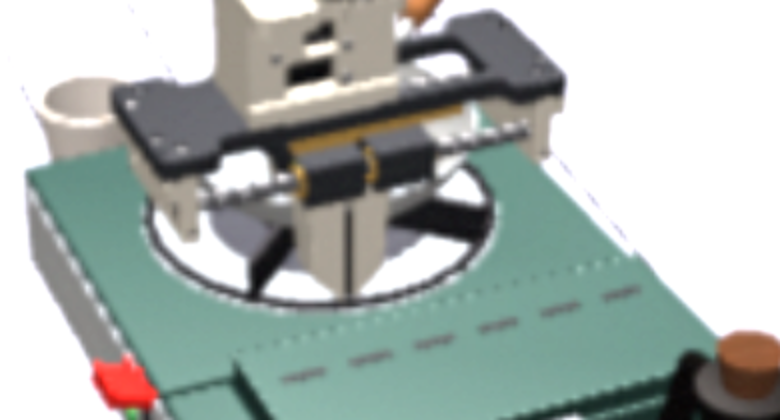

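View pics/z0.png

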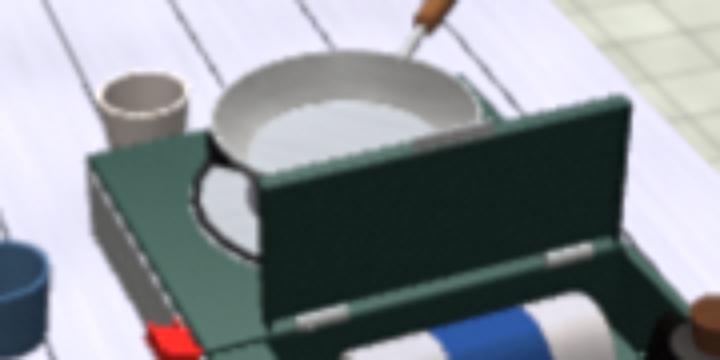

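The side view shows the cover lying flat (edge about crop (380,335)) and the tab (190,312) still up. The top view shows the pan, cups and jebena where they were. I move to above the tab.

Request:
{"op": "play_rows", "data": {
  "rows": [
    [[-0.05, -0.03, 0], [0, 0, 0], -1],
    [[-0.1, -0.07, 0], [0, 0, 0], -1],
    [[-0.15, -0.1, 0], [0, 0, 0], -1],
    [[-0.2, -0.14, 0], [0, 0, 0], -1],
    [[-0.2, -0.14, 0.04], [0, 0, 0], -1],
    [[-0.2, -0.14, 0.08], [0, 0, 0], -1],
    [[-0.2, -0.14, 0.08], [0, 0, 0], -1],
    [[-0.2, -0.14, 0.08], [0, 0, 0], -1]
  ]
}}

```text
clock: 5.2
position: [0.49, 0.0131, 0.126]
ee_rot: [3.14, 0.088, -0.001]
force: [-0.7, 0.3, 0.7]
width: 0.004
```

```bash
python3 -c "
from h import *
go(-.16,-.052,.066)
for n in('side','top'):
    im,d=eyes.get_image(n);
    P=cloud(n,d)
    if n=='side':
        Q=P.reshape(-1,3)[d.ravel()>0];s=np.c_[(Q[:,:2]-O)@np.array([[np.cos(TH),-np.sin(TH)],[np.sin(TH),np.cos(TH)]]),Q[:,2]]
        k=(s[:,0]>-.08)&(s[:,0]<.11)&(s[:,1]<-.08)&(s[:,1]>-.155)&(s[:,2]>.07)&(s[:,2]<.12);A=np.c_[s[k][:,1]+.068,np.ones(k.sum())];print('cover top',k.sum(),np.median(s[k][:,2]),np.linalg.lstsq(A,s[k][:,2],rcond=None)[0])
    im=im[170:290,230:400] if n=='side' else im[90:290,180:480]
    cv2.imwrite(f'pics/{n}5.png',cv2.convertScaleAbs(cv2.resize(im,None,fx=2.3,fy=2.3) if n=='top' else cv2.resize(im,None,fx=4,fy=4),alpha=1.3)[:,:,::-1])
"
```

```text
t 5.2 pos [0.49   0.0131 0.126 ] world tgt [0.4899 0.0135 0.066 ] shift [-0.    -0.001  0.12 ] turn [ 0.     0.    -0.002] F [-0.7  0.3  0.7] w 0.004370580392655421
cover top 1642 0.09200870798927929 [0.00423301 0.09221377]
```

View pics/side5.png

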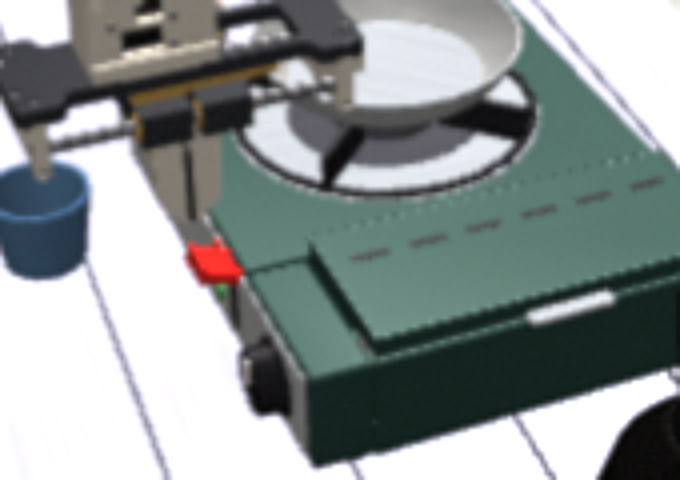

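The cover is at z = 0.092 and level (slope 0.004), so it is shut, and the lever is up. The fingertips are above the tab at crop (200,225). I press down slowly.

Request:
{"op": "play_rows", "data": {
  "rows": [
    [[0, 0, 0.04], [0, 0, 0], -1],
    [[0, 0, 0.056], [0, 0, 0], -1],
    [[0, 0, 0.066], [0, 0, 0], -1],
    [[0, 0, 0.076], [0, 0, 0], -1],
    [[0, 0, 0.086], [0, 0, 0], -1],
    [[0, 0, 0.096], [0, 0, 0], -1],
    [[0, 0, 0.104], [0, 0, 0], -1]
  ]
}}

```text
clock: 6.0
position: [0.4897, 0.013, 0.0738]
ee_rot: [-3.14, -0.088, 0.001]
force: [-0.8, 0.5, 2.5]
width: 0.007
```

```bash
python3 -c "
from h import *
go(-.16,-.052,.066)
im,d=eyes.get_image('side');cv2.imwrite('pics/side6.png',cv2.resize(cv2.convertScaleAbs(im,alpha=1.3)[170:290,230:400],None,fx=4,fy=4)[:,:,::-1])"
```

```text
t 6.0 pos [0.4897 0.013  0.0738] world tgt [0.4899 0.0135 0.066 ] shift [ 0.    -0.001  0.016] turn [-0.     0.    -0.002] F [-0.8  0.5  2.5] w 0.007118305586476829
```

View pics/side6.png

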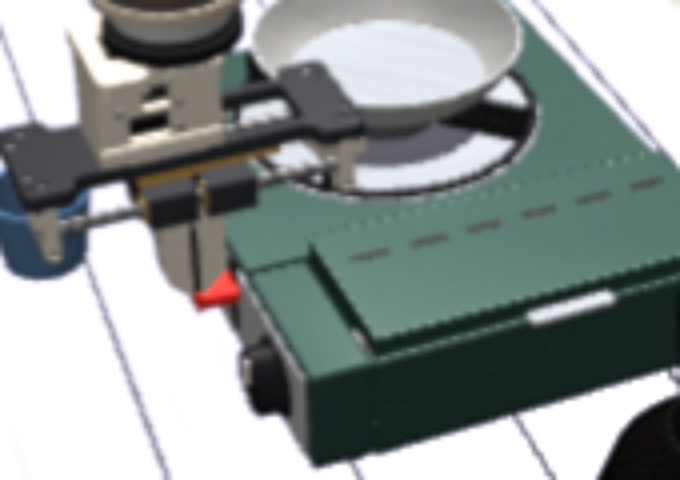

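The tab (crop 218,290) is on its way down and the force has dropped to 2.5 N, so it is near the middle. I continue.

Request:
{"op": "play_rows", "data": {
  "rows": [
    [[0, 0, 0.008], [0, 0, 0], -1],
    [[0, 0, 0.016], [0, 0, 0], -1],
    [[0, 0, 0.024], [0, 0, 0], -1],
    [[0, 0, 0.024], [0, 0, 0], -1]
  ]
}}

```text
clock: 6.45
position: [0.4899, 0.0131, 0.0612]
ee_rot: [3.14, 0.088, -0.001]
force: [-0.9, 0.3, -0.2]
width: 0.006
```

```bash
python3 -c "
from h import *
go(-.16,-.052,.066)
im,d=eyes.get_image('side');cv2.imwrite('pics/side7.png',cv2.resize(cv2.convertScaleAbs(im,alpha=1.3)[170:290,230:400],None,fx=4,fy=4)[:,:,::-1])"
```

```text
t 6.45 pos [0.4899 0.0131 0.0612] world tgt [0.4899 0.0135 0.066 ] shift [ 0.    -0.001 -0.01 ] turn [ 0.     0.001 -0.002] F [-0.9  0.3 -0.2] w 0.006178067012601499
```

View pics/side7.png

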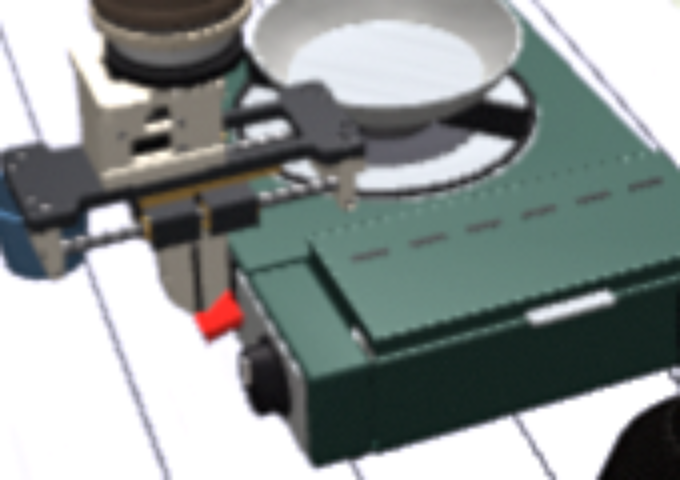

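The lever has snapped down (tab at crop 218,318) and the force is about 0. I retreat upward and back, so that nothing is touched and the top view is clear.

Request:
{"op": "play_rows", "data": {
  "rows": [
    [[-0.01, 0, -0.04], [0, 0, 0], -1],
    [[-0.02, 0, -0.1], [0, 0, 0], -1],
    [[-0.03, 0, -0.2], [0, 0, 0], -1],
    [[-0.04, 0, -0.3], [0, 0, 0], -1],
    [[-0.1, 0, -0.38], [0, 0, 0], -1],
    [[-0.2, 0, -0.4], [0, 0, 0], -1],
    [[-0.2, 0, -0.4], [0, 0, 0], -1],
    [[-0.2, 0, -0.4], [0, 0, 0], -1],
    [[-0.2, 0, -0.4], [0, 0, 0], -1]
  ]
}}

```text
clock: 7.4
position: [0.3907, 0.0076, 0.2618]
ee_rot: [-3.14, -0.088, -0.001]
force: [-0.2, -0.5, 0.2]
width: 0.008
```

```bash
python3 -c "
from h import *
go(-.16,-.052,.066)
R=np.array([[np.cos(TH),-np.sin(TH)],[np.sin(TH),np.cos(TH)]])
for n in('side','top'):
    im,d=eyes.get_image(n);P=cloud(n,d)
    Q=P.reshape(-1,3);s=np.c_[(Q[:,:2]-O)@R,Q[:,2]]
    k=(d.ravel()>0)&(s[:,0]>-.08)&(s[:,0]<.11)&(s[:,1]<-.08)&(s[:,1]>-.155)&(s[:,2]>.07)&(s[:,2]<.12)
    A=np.c_[s[k][:,1]+.068,np.ones(k.sum())];print(n,'cover',k.sum(),np.linalg.lstsq(A,s[k][:,2],rcond=None)[0])
    h=cv2.cvtColor(im,cv2.COLOR_RGB2HSV);m=(((h[...,0]<6)|(h[...,0]>174))&(h[...,1]>180)&(h[...,2]>100)).ravel()&(d.ravel()>0)&(s[:,0]<0)&(s[:,0]>-.3)&(abs(s[:,1]+.05)<.05)
    if m.sum(): print('tab',m.sum(),np.percentile(s[m],[3,50,97],axis=0).round(3).tolist())
    im=im[100:340,200:480] if n=='side' else im[90:290,180:480]
    cv2.imwrite(f'pics/{n}8.png',cv2.convertScaleAbs(cv2.resize(im,None,fx=2.6,fy=2.6),alpha=1.7)[:,:,::-1])
f0=np.load('top0.npz')['im']
"
```

```text
t 7.4 pos [0.3907 0.0076 0.2618] world tgt [0.4899 0.0135 0.066 ] shift [ 0.198 -0.001  0.392] turn [-0.    -0.001 -0.002] F [-0.2 -0.5  0.2] w 0.007555115354952194
side cover 1651 [0.00280669 0.09213688]
tab 85 [[-0.159, -0.067, 0.04], [-0.148, -0.056, 0.044], [-0.138, -0.042, 0.049]]
top cover 2022 [0.00181208 0.09096342]
tab 53 [[-0.152, -0.061, 0.04], [-0.144, -0.05, 0.044], [-0.138, -0.039, 0.05]]
```

View pics/side8.png

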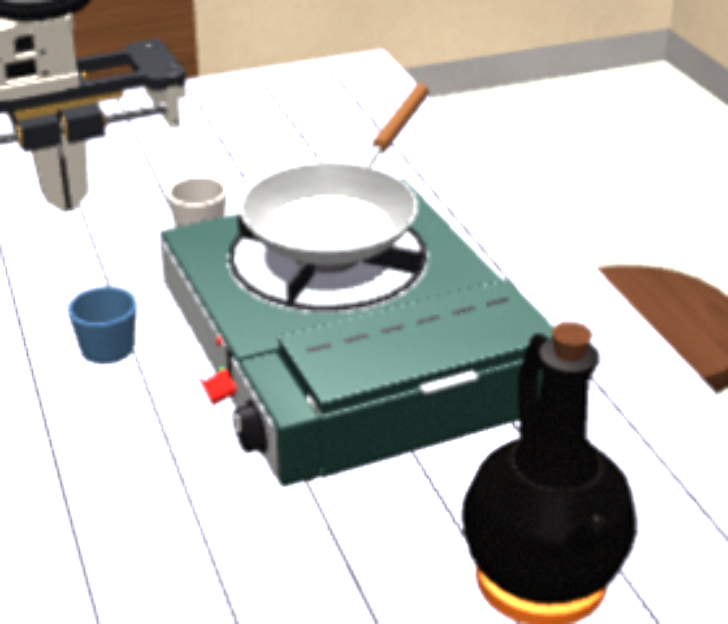

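View pics/top8.png

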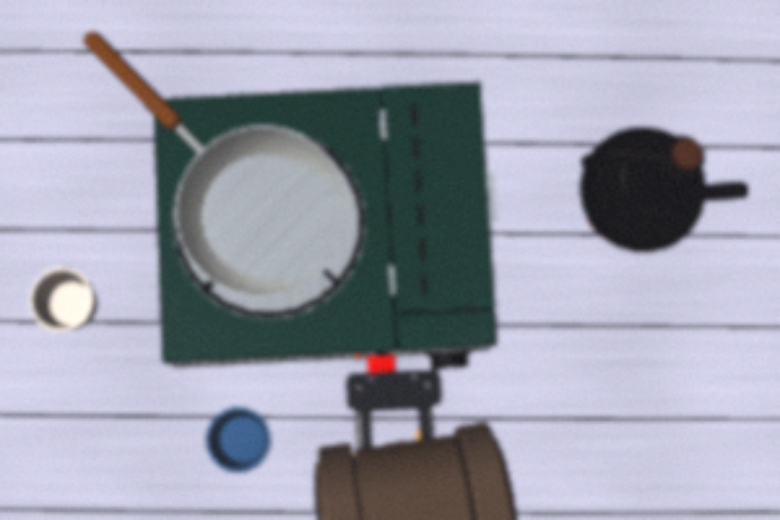

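The cover is flat in both views and the tab is down, with its outer end at z about 0.04. The stove corners (155,100) and (495,346), the pan, the cups and the jebena are at the same pixels as in the first picture.

```bash
python3 -c "
from cell import arm
print(arm.sign_off())"
```

```text
the job is handed in; nothing more can be done
None
```

I pushed the cartridge cover over with the closed fingertips until it fell shut. I then pressed the red lever tab down past its middle until it snapped, moved the arm clear and handed the job in at about 7.5 s.

The last checks, made before hand-in:
- **Cover:** its top is at z = 0.091–0.092 m in both cameras, with a slope of at most 0.003. It also measured shut before I pressed the lever.
- **Lever:** the outer end of the tab is at z = 0.040 m, the locked height. The press force had dropped to about 0 N after the snap, and the lever stayed down after I backed off.
- **Stove, pan, cups and jebena:** in the top view they sit at the same pixels as in the first picture. I judged this by eye and did not re-measure their positions.
- **Force:** the most I read was 2.5 N, while pressing the lever. Force was only read at the end of each move, so brief peaks would not show.

No check failed. At first the pan looked shifted in one side view, but the top view showed it had not moved. The sign-off reports no verdict.

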